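# Press a canister lid home with the crank press

### The job

Push the tray with the lidded purple canister all the way into the press, then take the lilac grip and crank it steadily clockwise until the plunger has pressed the pink lid firmly home: feel for the lid to bottom and stop there, without crushing the canister. Then crank back until the plunger stands a good centimetre clear of the lid, let go, and leave the tray in and the other things on the desk where they are.

Things in the scene. Friction and masses are not known exactly. Their poses are not given: they have to be found in the camera images.
- press: Ivory C-frame press, fixed to the desk. Origin: on the desk, on the vertical plunger and crank axis; x points from the open front, where the tray slides out, to the back; z up. Base 175 x 124 mm, tray rails reach x = -150 mm. Column x = 65 to 115, y = -30 to 30 mm; head x = -35 to 115, y = -30 to 30, z = 151 to 185 mm. The crank is on top, its arm's top 208 mm above the desk.
- tray (a joint): How far the tray is out, m: 0 is fully in against its stop (canister under the plunger), 0.08 fully out. It moves along the press's x axis with about 2 N of friction and has a solid stop at 0.
- tray_post (a point): Middle of the grasp height of the upright steel post with a pink cap on the front of the tray, at 50 mm above the desk; post 16 mm in diameter (cap 20 mm), standing 22 to 75 mm above the desk. It lies 135 mm in front of the canister's axis. With the tray in, it is at press x = -135 mm, y = 0.
- crank (a joint): Crank angle, rad, growing clockwise seen from above; clockwise lowers the plunger by 20 mm a turn (plunger height = 122 mm minus 3.18 mm a rad), anticlockwise raises it. It runs from -0.2 to 16.5 with light friction (under 1 N at the grip) and stays where it is left. At 0 the grip stands at press y = +60 mm, x = 0.
- grip: Lilac upright crank grip, 25 mm in diameter, 50 mm tall, spinning freely about its own vertical axis on the crank arm, its axis 60 mm from the crank axis. Origin: centre of its underside, 211 mm above the desk.
- grip_mid (a point): Point on the axis of the lilac grip at its middle, 237 mm above the desk: where to pinch it from above.
- plunger: Black disc, 62 mm across, 8 mm thick, on a black shaft under the press head. Origin: centre of its lower face. Driving the lid down takes a steady 4.5 to 5 N along the grip's circle while moving, 2 to 4 N left when paused. When the lid bottoms, it climbs by about 1 N per 3 mm of the grip's path: at 6 to 9 N it is firmly home, at 12 N (240 N under the plunger) the canister is crushed.
- lid: Pink round lid, 76 mm across, 12 mm thick, standing 6 to 12 mm proud on the purple canister (70 mm across) on the tray. Origin: centre of its rim's underside. Canisters differ in height, so when home this is anywhere from 68 to 76 mm above the desk: find it by feel. Its top is 12 mm above the origin. A tight fit: 70 N to push, too much by hand. It stays put when the plunger leaves it.
- mug: White ceramic mug, 80 mm across, 95 mm tall. Bystander. Origin: centre of its underside.
- mouse: Ivory computer mouse, 105 x 60 x 32 mm. Bystander. Origin: centre of its underside.
- spare_can: Spare purple canister without a lid, 70 mm across, 50 mm tall. Bystander. Origin: centre of its underside.
- spare_lid: Spare pink lid lying upside down, 76 mm across, 20 mm tall. Bystander. Origin: centre of its underside.
- seal_ring: Black seal ring, 64 mm across, 6 mm thick, lying flat. Bystander. Origin: centre of its underside.

How it is judged:
On the way, in this order (a step that is already met when the one before it is completed fails the run):
1. the tray is fully in (value of joint tray below 0.003 m), for 0.2 s.
2. with the tray in, the plunger bears firmly on the lid, more than it takes to slide it, so that it is home (value of joint tray below 0.003 m and height (world z) of lid below 0.0775 m and contact force between plunger and lid above 95 N), for 0.2 s.
At the end, for the whole second after the job is handed in: the tray is in (within 3 mm), the lid is down where it was pressed home (its rim at most 77.5 mm above the desk), the plunger's face stands at least 8 mm above the lid's top, and the crank is released and at rest (value of joint tray below 0.003 m and height (world z) of lid below 0.0775 m and z of plunger in the frame of lid above 0.02 m and velocity of joint crank between -0.05 and 0.05 rad/s and contact force between the fingers and grip below 0.1 N); the robot touches nothing.
It fails at once if the crank is whirled (faster than 6 rad/s, about a turn a second) (velocity of joint crank above 6 rad/s or velocity of joint crank below -6 rad/s).
It fails at once if the canister is crushed (plunger on lid over 240 N) (contact force between plunger and lid above 240 N).
It fails at once if a bystander is pushed more than 30 mm (distance of any of mug, mouse, spare_can, spare_lid, seal_ring from where it was at the start of the episode above 0.03 m).
It also fails if it takes over 72 s, if anything falls off the work surface, if the arm or the gripper's body presses on something with over 40 N, if the wrist force passes 120 N, or if a joint passes its speed limit or range.

### The arm

A 6-joint arm with a two-finger parallel gripper is mounted at the origin on the work surface. World frame = base frame: x ahead of the robot, y to its left, z up, the work surface at z = 0. Lengths are in m, angles in rad, forces in N, time in s.
With the tool pointing down it reaches from about 0.35 to 0.775 m from the base axis. Payload 5.5 kg.
Tool frame: the origin (TCP) lies midway between the tips of the shut fingers; the grasp point (between the pads) lies grip_point_offset behind it (grip_point_offset is the distance from the TCP to the grasp point, in m); z points along the fingers, y is the direction in which the jaws open and shut (so a half turn about z gives the same grasp; the last joint's range is limited). The gripper opens to 85 mm and grips with 20 to 120 N. Pads are 22 mm wide; open, the fingers measure 114 mm over their backs; the gripper's body (76 mm by 85 mm) begins 54 mm behind the grasp point. The pads swing forward as they close: fully open they stand 13 mm farther back than shut.
Start: joints at [-1.46, 0.313, 0.046, 1.304, 0, 1.431], TCP at [0.143, -0.557, 0.203] pointing down, gripper open.
Joint ranges: [-2.76, 2.76], [-0.86, 1.69], [-1.03, 1.26], [-2.2, 2.34], [-1.47, 1.5], [-3.14, 3.14]. Speed limits (rad/s): [2.57, 2.57, 3.14, 3.14, 3.14, 3.14].

### API

Orientations are given as a unit quaternion [w, x, y, z].
In Python, from workcell import * gives the robot as it stands.
- The arm moves only by the tool send_rows, never from a script. Its argument "series" is one flat list of numbers, 7 for each row, row after row: the shift along the tool's x, y, z in cm, then the turn, a rotation vector about the tool's x, y, z in degrees, then the opening, from 0 (shut) to 1 (fully open). A call has 1 to 10 rows; each row is the pose to reach, as a shift and turn from the pose commanded when the call began, along the tool's axes at that moment; what a row does not reach only later rows make up. A row lasts 1/12 s, in which the tool goes at most 41.7 mm and 7.16 degrees, less where a joint would pass 70% of its speed; a pose out of reach is approached as far as the arm can. A call with a gripper value outside its range is refused whole. The fingers move at their own pace and stop on an object; "newtons" is the grip in N (left out, the last holds). Time passes only in rows, so rows that repeat a pose let the fingers close. It gives the time, the measured TCP pose, the force and the opening at its end, in the units of the state.
- get_state(): the state, without advancing time (a new reading comes with each control period).
- read_camera(name): name is "side" or "top" or "wrist"; returns the picture (384x512x3 uint8, blue, green, red); there is no depth.
- camera_info(name): a dict with "K" (3x3 intrinsics, pixels), "D" ([k1, k2, p1, p2, k3] as OpenCV has them; the pictures are not rectified), "xyz" and "attitude" of the camera in the world. Camera axes: x right, y down, z forward; pixel columns grow to the right and rows downward; lengths in m; the calibration is good to about 2 mm. A picture is of the moment at which its call begins: read the wrist's pose just before it. camera_info takes no time and is no camera call; for the wrist camera it gives the pose at the moment of the call.
- hand_in(): hands the job in, once; it reports no verdict.
Trained networks look in the newest picture that a camera, given by its name, has taken for a name from the list of things; names that differ only in an ending like _2 or _b are one class to them, and where a whole thing is asked for, a point or a joint stands for the part that bears it (a point fixed in the world has none). Each returns a list of dicts, best first, with "p" (0 to 1); they miss things now and then, are a little off and sometimes report something else, mostly with a low value. They report only what shows in the picture. A call takes as long as a camera call.
- silhouettes(camera, label): "pixels" (384x512 bool, what is visible of it) and "box" ([left, top, width, height] in pixels, round what is visible of it).
The state is a dict: "clock": time; "joint_pos": joint angles; "qvel": joint speeds; "tau": joint torques, N m; "tcp_pos": TCP position; "orientation": TCP orientation; "wrist_force": force on the tool from outside, world axes, zero at the start; "ft_torque": the same for the moment, N m; "finger_gap": finger opening in m.
Only numpy, scipy, OpenCV 4.12 (cv2) and the standard library are available. Lean on these libraries where they do the work, as an engineer would, in place of code of your own. Each camera call takes 0.05 s, during which the arm holds its last target. There are 200 camera calls.

## Working session

There is one attempt and no reset: what is moved stays moved. The work goes in short steps, Python scripts to look and compute and a tool call to move; the robot and the scene stay as the last step left them, time stands still between calls to the robot, and variables do not carry over. Pictures are saved under pics/ and viewed, about 8 in all and at most 12, crops included, and the job is handed in when it is done.

Besides the shell and the picture viewer there is one more tool, called after "Emit:" as name(argument=value, ...) on one line, values as JSON. send_rows: Moves the arm, as the interface text tells. Its arguments: {"type":"object","properties":{"series":{"type":"array"},"newtons":{"type":"number"}},"required":["series"]}

```bash
mkdir -p pics; ls; python3 - <<'E'
from workcell import *
import cv2, numpy as np
s=get_state(); print(s)
print([k for k in globals() if 'grip' in k.lower()], globals().get('grip_point_offset'))
ims=[]
for c in ("side","top"):
    im=read_camera(c); cv2.imwrite(f"pics/{c}0.png",im); ims.append(im)
    i=camera_info(c); print(c,i)
    for l in ("press","tray_post","grip","lid","plunger","mug","mouse","spare_can","spare_lid","seal_ring"):
        for d in silhouettes(c,l)[:2]:
            ys,xs=np.nonzero(d["pixels"]); print(l,round(d["p"],2),d["box"],xs.mean().round(1),ys.mean().round(1),len(xs))
cv2.imwrite("pics/both0.png",cv2.resize(np.hstack(ims),(800,300)))
E
```

```text
pics
{'clock': 0.0, 'joint_pos': array([-1.45960769e+00,  3.14032346e-01,  4.49918238e-02,  1.30362366e+00,
       -1.05922808e-05,  1.43119201e+00]), 'qvel': array([-0.00055636, -0.00083807, -0.00110415,  0.00103857,  0.00083791,
       -0.00183324]), 'tau': array([-1.49045409e-03, -4.80622566e+01,  2.98534656e+01,  1.92424451e-02,
       -5.59758541e-05, -7.05670189e-06]), 'tcp_pos': array([ 0.14262019, -0.55644517,  0.20189602]), 'orientation': array([-9.33909701e-04,  9.92147725e-01,  1.25068058e-01,  7.97306267e-06]), 'wrist_force': array([ 0.51897597, -0.21998481, -0.06560565]), 'ft_torque': array([0.00391974, 0.01604035, 0.01032944]), 'finger_gap': 0.0851560012607989}
['grip_point_offset'] 0.0187
side {'K': array([[405.55459452,   0.        , 253.18738234],
       [  0.        , 405.55459452, 187.12227529],
       [  0.        ,   0.        ,   1.        ]]), 'D': array([0.01194706, 0.        , 0.        , 0.        , 0.        ]), 'xyz': array([ 0.24167164, -0.76932456,  0.82616775]), 'attitude': array([-0.41688647,  0.88135591, -0.19879867,  0.09948123])}
press 0.56 [209.4, 
[... 814 characters left out ...]
D': array([0.00367446, 0.        , 0.        , 0.        , 0.        ]), 'xyz': array([0.39796544, 0.01078373, 1.1213048 ]), 'attitude': array([ 0.06436522, -0.64482737,  0.75751729, -0.0788817 ])}
press 0.91 [157.9, 190.1, 130.2, 42.2] 215.7 208.9 4103
tray_post 0.71 [218.8, 192.4, 69.3, 34.2] 246.2 211.2 1398
grip 0.48 [175.1, 206.0, 15.4, 10.4] 181.8 209.8 121
lid 0.93 [223.2, 188.6, 30.6, 36.9] 236.1 206.6 568
mouse 0.74 [158.6, 187.6, 130.0, 43.9] 215.2 208.9 4024
mouse 0.58 [362.9, 200.4, 25.9, 33.9] 374.8 218.3 691
spare_can 0.67 [125.2, 167.7, 28.3, 24.8] 139.0 178.9 502
spare_lid 0.97 [131.0, 271.4, 25.5, 26.4] 144.5 283.5 527
seal_ring 0.67 [340.1, 143.3, 19.7, 17.4] 350.5 153.3 90
```

```bash
python3 - <<'E'
import cv2, numpy as np
a=cv2.imread("pics/side0.png")[90:270,130:350]; b=cv2.imread("pics/top0.png")[110:310,110:400]
cv2.imwrite("pics/s0.png",cv2.resize(a,None,fx=3.3,fy=3.3,interpolation=cv2.INTER_CUBIC)[:594])
cv2.imwrite("pics/t0.png",cv2.resize(b,None,fx=2.7,fy=2.7,interpolation=cv2.INTER_CUBIC))
E
```

```text
(no output)
```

View pics/s0.png

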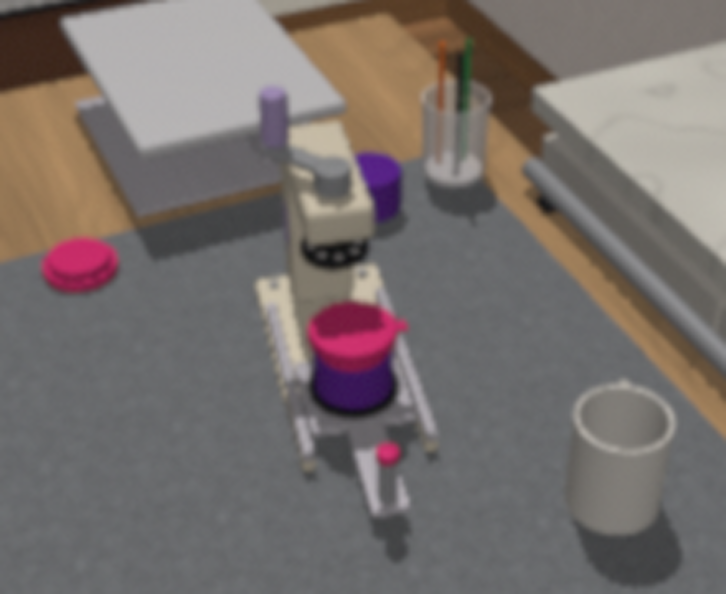

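View pics/t0.png

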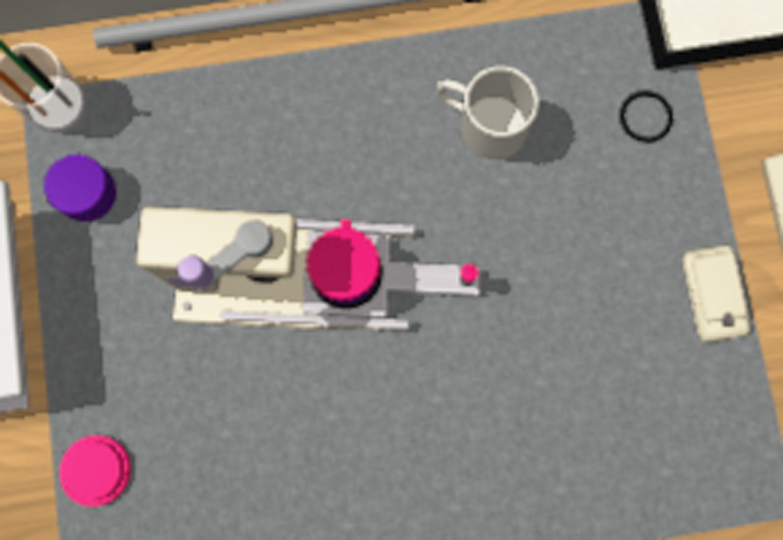

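The side view shows the post cap at about (247.6, 227) and the grip top at (213, 119). The top view shows the cap at (283.7, 211), the grip top at (181.5, 208.5), the crank hub at (204, 198) and the rail ends at (264, 196) and (261.5, 230). The tray is out, and the grip sits back-left of the hub.

```bash
cat > h.py <<'E'
from workcell import *
import cv2, numpy as np
from scipy.spatial.transform import Rotation as R
def Q(q): return R.from_quat(np.r_[q[1:],q[0]])
def ray(c,uv,i=None):
    i=i or camera_info(c)
    p=cv2.undistortPoints(np.array([[uv]],float),i["K"],i["D"])[0,0]
    return i["xyz"],Q(i["attitude"]).apply([*p,1])
def atz(c,uv,z,i=None):
    o,d=ray(c,uv,i); return (o+d*(z-o[2])/d[2])[:2]
def proj(c,P,i=None):
    i=i or camera_info(c); T=Q(i["attitude"]).inv()
    return cv2.projectPoints(T.apply(np.atleast_2d(P)-i["xyz"]),np.zeros(3),np.zeros(3),i["K"],i["D"])[0][:,0]
def totool(dw): return Q(get_state()["orientation"]).inv().apply(dw)
E
python3 - <<'E'
from h import *
for n,c,uv,z in [("cap","top",(283.7,211.1),.075),("cap","side",(247.6,227.3),.075),("grip","top",(181.5,208.3),.261),("grip","side",(212.7,118.8),.261),("hub","top",(204.1,197.8),.208),("hub","side",(230.6,144),.208),
 ("railL","top",(262.5,196),.03),("railR","top",(261,230.5),.03),("head1","top",(161.5,187.5),.185),("head2","top",(218.5,189.2),.185),("head3","top",(218.5,212),.185),("lidtop","top",(237,208),.09),("lid","side",(236.3,189),.09),
 ("mug","top",(295,151),.095),("can","top",(139.5,178.5),.05),("ring","top",(350,153),.0),("mouse","top",(375,218),.03)]:
    print(n,c,atz(c,uv,z).round(4))
print("tool x,y,z in world",Q(get_state()["orientation"]).as_matrix().round(3))
E
```

```text
cap top [ 0.5596 -0.081 ]
cap side [ 0.5616 -0.087 ]
grip top [0.5763 0.1741]
grip side [0.5744 0.1687]
hub top [0.605  0.1244]
hub side [0.6001 0.1065]
railL top [ 0.6226 -0.0293]
railR top [ 0.5196 -0.0081]
head1 top [0.6553 0.2337]
head2 top [0.627  0.0871]
head3 top [0.5671 0.0954]
lidtop top [0.5873 0.0503]
lid side [0.5913 0.0525]
mug top [ 0.7272 -0.1427]
can top [0.7305 0.3282]
ring top [ 0.7231 -0.3297]
mouse top [ 0.5021 -0.3524]
tool x,y,z in world [[ 0.969  0.248 -0.   ]
 [ 0.248 -0.969 -0.   ]
 [-0.     0.    -1.   ]]
```

Emit:
send_rows(series=[52.2,-35.6,0,0,0,-153.8,1,52.2,-35.6,0,0,0,-153.8,1,52.2,-35.6,0,0,0,-153.8,1,52.2,-35.6,0,0,0,-153.8,1,52.2,-35.6,0,0,0,-153.8,1,52.2,-35.6,0,0,0,-153.8,1,52.2,-35.6,0,0,0,-153.8,1,52.2,-35.6,0,0,0,-153.8,1,52.2,-35.6,0,0,0,-153.8,1,52.2,-35.6,0,0,0,-153.8,1])

```text
clock: 1.93
tcp_pos: [0.419, -0.2425, 0.2031]
orientation: [0.0, 0.729, 0.684, 0.0]
wrist_force: [0.5, -0.7, -0.6]
finger_gap: 0.0854
```

Emit:
send_rows(series=[16.8,13.1,2,0,0,-81.8,1,16.8,13.1,2,0,0,-81.8,1,16.8,13.1,2,0,0,-81.8,1,16.8,13.1,2,0,0,-81.8,1,16.8,13.1,2,0,0,-81.8,1,16.8,13.1,2,0,0,-81.8,1,16.8,13.1,2,0,0,-81.8,1,16.8,13.1,2,0,0,-81.8,1,16.8,13.1,2,0,0,-81.8,1,16.8,13.1,2,0,0,-81.8,1])

```text
clock: 2.77
tcp_pos: [0.5604, -0.0854, 0.1826]
orientation: [-0.0, 0.191, 0.982, -0.0]
wrist_force: [0.0, -0.6, -0.2]
finger_gap: 0.0851
```

```bash
python3 - <<'E'
from h import *
s=get_state(); print(s["tcp_pos"],s["joint_pos"].round(3)); i=camera_info("wrist"); im=read_camera("wrist"); print(i)
cv2.imwrite("pics/w1.png",im); print(proj("wrist",[[.5605,-.084,.075],[.589,.051,.09],[.603,.1245,.208],[.5755,.1715,.261]],i).round(1))
E
```

```text
[ 0.56042883 -0.08540344  0.18264528] [-0.293  0.304 -0.016  1.251 -0.     0.091]
{'K': array([[287.78156446,   0.        , 255.63953964],
       [  0.        , 287.78156446, 187.88082079],
       [  0.        ,   0.        ,   1.        ]]), 'D': array([0.02260834, 0.        , 0.        , 0.        , 0.        ]), 'xyz': array([ 0.48651386, -0.05484458,  0.35337055]), 'attitude': array([0.12869774, 0.81928876, 0.55198902, 0.0866657 ])}
[[ 256.4  178.3]
 [ 403.4  157.4]
 [ 673.9  176.1]
 [1202.7   68.2]]
```

View pics/w1.png

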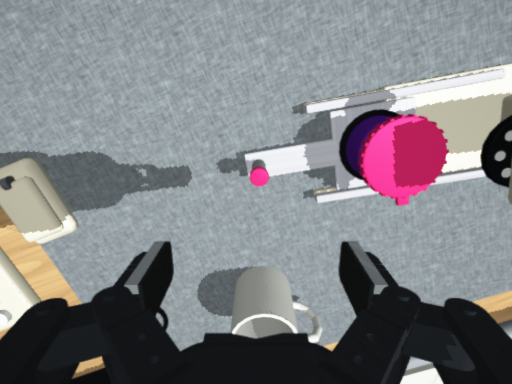

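The wrist view shows the cap at (259.5, 176.5) and the lid at (404, 156), both close to the prediction. The rail tips are at (306, 108) and (318, 196).

```bash
python3 - <<'E'
from h import *
i=camera_info("wrist")
c=atz("wrist",(259.5,176.5),.075,i); a=atz("wrist",(306,108),.03,i); b=atz("wrist",(318,196),.03,i)
print(c,a,b,(a+b)/2,np.degrees(np.arctan2(*(a-b)[::-1]))-90)
for z in (.085,.09,.1): l=atz("wrist",(404,156),z,i); print(z,l,np.linalg.norm(l-c),np.degrees(np.arctan2(*(l-c)[::-1])))
t=np.radians(78.2); print(c+.215*np.array([np.cos(t),np.sin(t)]), (a+b)/2+.15*np.array([np.cos(t),np.sin(t)]))
print("move",100*totool(np.r_[c,0.037]-get_state()["tcp_pos"]))
E
```

```text
[ 0.55989521 -0.08056788] [ 0.518967   -0.00976998] [ 0.62000958 -0.02881894] [ 0.56948829 -0.01929446] 79.32367197525522
0.085 [0.58907695 0.05384746] 0.13754656540735516 77.75109505015693
0.09 [0.58716256 0.05181329] 0.13516020930554593 78.36121601316188
0.1 [0.58333378 0.04774494] 0.13043599084235835 79.64806195363566
[0.60386186 0.12988861] [0.6001627  0.12753565]
move [ 0.22990278  0.44526141 14.56814025]
```

Emit:
send_rows(series=[0.2,0.45,5,0,0,0,1,0.2,0.45,9,0,0,0,1,0.2,0.45,12,0,0,0,1,0.2,0.45,14.5,0,0,0,1,0.2,0.45,14.5,0,0,0,0,0.2,0.45,14.5,0,0,0,0,0.2,0.45,14.5,0,0,0,0,0.2,0.45,14.5,0,0,0,0,0.2,0.45,14.5,0,0,0,0,0.2,0.45,14.5,0,0,0,0], newtons=30)

```text
clock: 3.65
tcp_pos: [0.5618, -0.0815, 0.0401]
orientation: [0.002, 0.194, 0.981, -0.0]
wrist_force: [-1.5, -1.7, 5.7]
finger_gap: 0.0175
```

Emit:
send_rows(series=[0.18,0.98,0,0,0,0,0,0.36,1.97,0,0,0,0,0,0.54,2.95,0,0,0,0,0,0.72,3.93,0,0,0,0,0,0.9,4.92,0,0,0,0,0,1.08,5.9,0,0,0,0,0,1.26,6.88,0,0,0,0,0,1.35,7.37,0,0,0,0,0,1.4,7.65,0,0,0,0,0,1.4,7.65,0,0,0,0,0])

```text
clock: 4.48
tcp_pos: [0.5779, -0.0071, 0.0401]
orientation: [0.002, 0.195, 0.981, -0.003]
wrist_force: [-2.2, -6.1, 6.4]
finger_gap: 0.0181
```

Emit:
send_rows(series=[0.04,0.2,0,0,0,0,0,0.07,0.4,0,0,0,0,0,0.09,0.5,0,0,0,0,0,0.09,0.5,0,0,0,0,0])

```text
clock: 4.82
tcp_pos: [0.5779, -0.007, 0.0401]
orientation: [0.002, 0.196, 0.98, -0.007]
wrist_force: [-5.7, -20.8, 8.5]
finger_gap: 0.0176
```

Emit:
send_rows(series=[-0.08,-0.44,0,0,0,0,0,-0.08,-0.44,0,0,0,0,1,-0.08,-0.44,0,0,0,0,1,-0.08,-0.44,0,0,0,0,1,-0.08,-0.44,-2,0,0,0,1,-0.08,-0.44,-6,0,0,0,1,-0.08,-0.44,-10,0,0,0,1,-0.08,-0.44,-14,0,0,0,1,-0.08,-0.44,-18,0,0,0,1,-0.08,-0.44,-22,0,0,0,1])

```text
clock: 5.65
tcp_pos: [0.576, -0.0033, 0.2597]
orientation: [-0.0, 0.194, 0.981, 0.0]
wrist_force: [0.7, 0.3, 0.3]
finger_gap: 0.0856
```

```bash
python3 - <<'E'
from h import *
print(get_state()["tcp_pos"],get_state()["orientation"])
G=np.r_[.5755,.1715,.0]
print("move over grip, cm", 100*totool(np.r_[.5755,.1715,.32]-get_state()["tcp_pos"]))
E
```

```text
[ 0.57600425 -0.00333656  0.2596678 ] [-1.01172431e-04  1.93673094e-01  9.81066107e-01  1.22733156e-04]
move over grip, cm [ 6.6921293  16.15411177 -6.02831656]
```

Emit:
send_rows(series=[0,0,-4,0,0,0,1,0,0,-7,0,0,0,1,1.3,3.2,-7,0,0,0,1,2.6,6.4,-7,0,0,0,1,4,9.6,-7,0,0,0,1,5.3,12.8,-7,0,0,0,1,6.5,15.6,-7,0,0,0,1,6.7,16.2,-7,0,0,0,1,6.7,16.2,-7,0,0,0,1])

```text
clock: 6.4
tcp_pos: [0.5757, 0.1739, 0.3272]
orientation: [-0.0, 0.192, 0.981, -0.0]
wrist_force: [-1.3, -0.6, 0.4]
finger_gap: 0.0853
```

```bash
python3 - <<'E'
from h import *
s=get_state(); print(s["tcp_pos"],s["orientation"].round(3),s["joint_pos"].round(3)); i=camera_info("wrist"); im=read_camera("wrist"); print(i["xyz"])
top=read_camera("top"); 
cv2.imwrite("pics/w2.png",im); cv2.imwrite("pics/t2.png",top)
cv2.imwrite("pics/w2t2.png",np.hstack([im[:,100:500],cv2.resize(top[110:310,110:310],(384,384))]))
print(proj("wrist",[[.5755,.1715,.261],[.604,.126,.208]],i).round(1))
E
```

```text
[0.57573041 0.17387749 0.3272413 ] [-0.     0.192  0.981 -0.   ] [0.16  0.378 0.441 1.635 0.    0.546]
[0.50200146 0.20458368 0.49800756]
[[252.4 192.7]
 [224.3 214.9]]
```

View pics/w2t2.png

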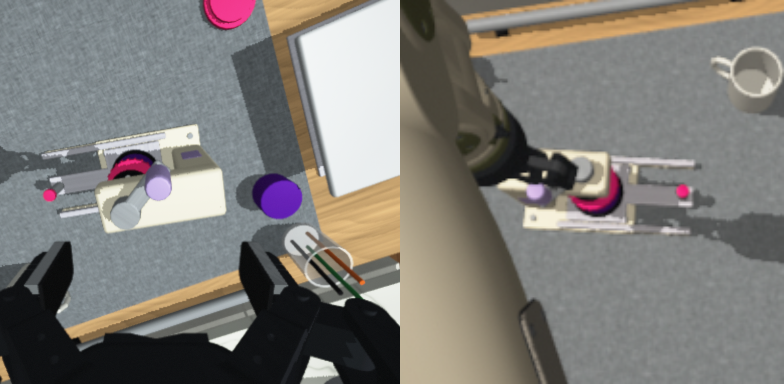

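The wrist view shows the crank grip at about (258, 183) and the hub at (226, 213), against a prediction of (224, 215). The top view shows the tray in, with the canister under the plunger. I'll zoom on the grip.

```bash
python3 - <<'E'
from h import *
im=cv2.imread("pics/w2.png"); i=camera_info("wrist")
cv2.imwrite("pics/w2z.png",cv2.resize(im[150:240,190:310],None,fx=6,fy=6,interpolation=cv2.INTER_CUBIC))
a=np.linspace(0,2*np.pi,60)
def circ(x,y,z,r): return np.c_[x+r*np.cos(a),y+r*np.sin(a),0*a+z]
for P in ([.5755,.1715,.261],[.5755,.1715,.211]): print(proj("wrist",P,i))
E
```

```text
[[255.13981263 191.08877609]]
[[255.25627529 175.76196595]]
```

View pics/w2z.png

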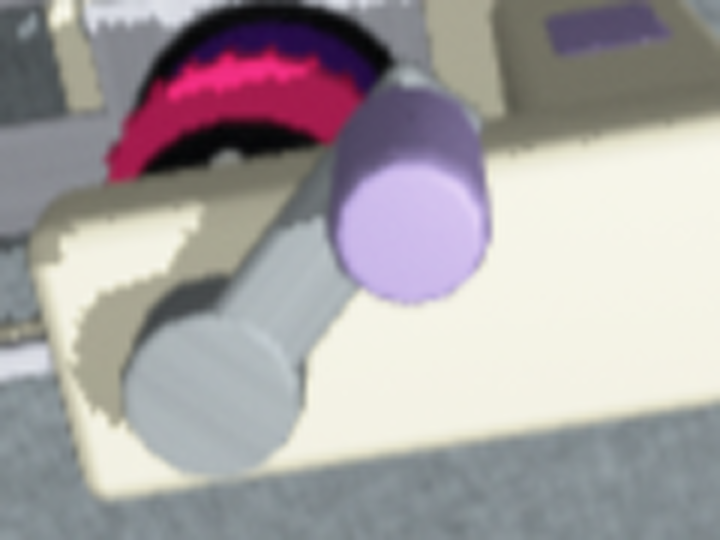

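```bash
python3 - <<'E'
from h import *
s=get_state(); i=camera_info("wrist"); im=read_camera("wrist"); print(s["tcp_pos"])
old=cv2.imread("pics/w2.png")
m=cv2.matchTemplate(im[130:260,170:330],old[160:225,205:275],cv2.TM_CCOEFF_NORMED); _,v,_,l=cv2.minMaxLoc(m)
d=np.array(l)+[170,130]-[205,160]; print(v,d)
g=atz("wrist",np.array([258.8,188.7])+d,.261,i); 
hsv=cv2.cvtColor(im,cv2.COLOR_BGR2HSV)
mk=((hsv[...,0]>120)&(hsv[...,0]<145)&(hsv[...,2]>170)&(hsv[...,1]>30)).astype(np.uint8); mk[:150]=0;mk[240:]=0;mk[:,:190]=0;mk[:,310:]=0
c=max(cv2.findContours(mk,0,2)[0],key=cv2.contourArea); e=cv2.fitEllipse(c); print(e)
g2=atz("wrist",e[0],.261,i); h=atz("wrist",np.array([225.3,215.7])+d,.208,i); h2=atz("wrist",np.array([225.3,215.7])+d,.215,i)
print(g,g2,h,h2,np.linalg.norm(g2-h))
E
```

```text
[0.57610928 0.17118016 0.32744317]
0.9944006204605103 [ 2 -1]
((261.2517395019531, 186.15975952148438), (22.699596405029297, 25.570186614990234), 61.50505828857422)
[0.57450672 0.17721046] [0.5733599  0.17809693] [0.6053753  0.12615342] [0.60289197 0.12798967] 0.06101732925017179
```

Emit:
send_rows(series=[0.4,0.5,0,0,0,0,1,0.4,0.5,3,0,0,0,1,0.4,0.5,6,0,0,0,1,0.4,0.5,9,0,0,0,1,0.4,0.5,10.6,0,0,0,1,0.4,0.5,10.6,0,0,0,0,0.4,0.5,10.6,0,0,0,0,0.4,0.5,10.6,0,0,0,0,0.4,0.5,10.6,0,0,0,0,0.4,0.5,10.6,0,0,0,0], newtons=50)

```text
clock: 7.38
tcp_pos: [0.5756, 0.1772, 0.2236]
orientation: [0.002, 0.194, 0.981, 0.0]
wrist_force: [-1.8, -4.0, 2.3]
finger_gap: 0.0253
```

Emit:
send_rows(series=[0,0,0,0,0,0,0,0,0,0,0,0,0,0])

```text
clock: 7.55
tcp_pos: [0.5759, 0.1771, 0.2238]
orientation: [0.002, 0.194, 0.981, 0.0]
wrist_force: [0.8, -1.3, 6.1]
finger_gap: 0.0214
```

```bash
cat > arc.py <<'E'
from h import *
import sys
# usage: arc.py step_deg n : tool-frame rows (cm) clockwise along the circle from the measured angle
C=np.array([.605,.126]); step,n=float(sys.argv[1]),int(sys.argv[2])
s=get_state(); p=s["tcp_pos"][:2]-C; print(s["clock"],s["tcp_pos"].round(4),s["wrist_force"].round(1),s["finger_gap"].round(4),"r",np.hypot(*p).round(4))
a0=np.arctan2(p[1],p[0]); u=np.radians(78.2); print("phi deg",np.degrees(a0).round(1),"crank(mod) rad",((u+np.pi/2-a0)%(2*np.pi)).round(3))
t=np.array([np.sin(a0),-np.cos(a0)]); print("tangential f",s["wrist_force"][:2]@t,"radial",s["wrist_force"][:2]@p/np.hypot(*p))
k=a0-np.radians(step)*np.arange(1,n+1)
d=.06*np.c_[np.cos(k)-np.cos(a0),np.sin(k)-np.sin(a0),0*k]
print((100*totool(d)).round(2)[:,:2].tolist())
E
python3 arc.py 12 10
```

```text
Traceback (most recent call last):
  File "arc.py", line 5, in <module>
    s=get_state(); p=s["tcp_pos"][:2]-C; print(s["clock"],s["tcp_pos"].round(4),s["wrist_force"].round(1),s["finger_gap"].round(4),"r",np.hypot(*p).round(4))
                                                                                                          ^^^^^^^^^^^^^^^^^^^^^
AttributeError: 'float' object has no attribute 'round'
```

```bash
sed -i 's/s\["finger_gap"\].round(4)/s["finger_gap"]/' arc.py; python3 arc.py 12 10; python3 - <<'E'
from h import *
im=read_camera("wrist"); cv2.imwrite("pics/w3.png",cv2.resize(im[130:330,130:390],None,fx=3,fy=3,interpolation=cv2.INTER_CUBIC))
E
```

```text
7.55 [0.5759 0.1771 0.2238] [ 0.8 -1.3  6.1] 0.021353343550226982 r 0.0588
phi deg 119.6 crank(mod) rad 0.847
tangential f 0.024737258603742457 radial -1.5455351019234593
[[-0.87, 0.9], [-1.91, 1.61], [-3.07, 2.08], [-4.31, 2.3], [-5.56, 2.25], [-6.78, 1.95], [-7.91, 1.4], [-8.9, 0.63], [-9.7, -0.33], [-10.29, -1.44]]
```

View pics/w3.png

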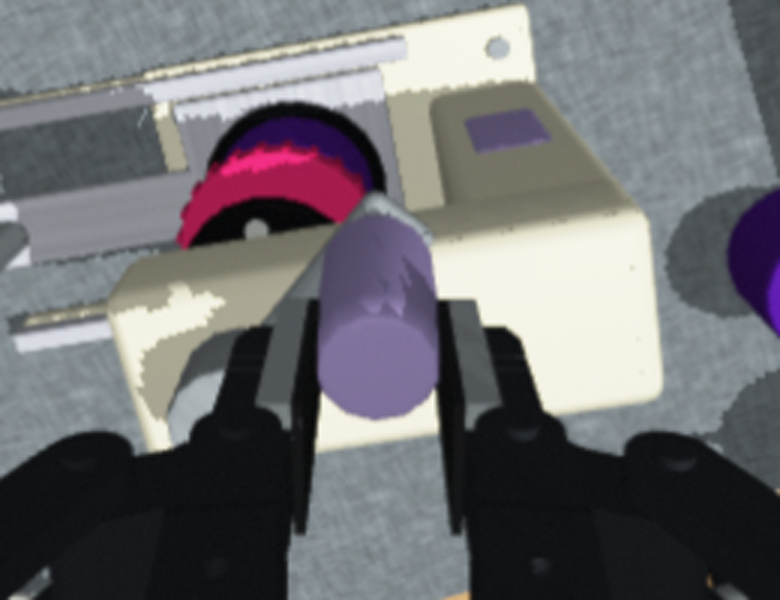

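The picture shows the lilac grip standing centred between the pads. I'll start cranking.

Emit:
send_rows(series=[-0.42,0.48,0,0,0,0,0,-1.37,1.28,0,0,0,0,0,-2.48,1.87,0,0,0,0,0,-3.69,2.22,0,0,0,0,0,-4.94,2.31,0,0,0,0,0,-6.18,2.13,0,0,0,0,0,-7.36,1.7,0,0,0,0,0,-8.42,1.04,0,0,0,0,0,-9.32,0.17,0,0,0,0,0,-10.01,-0.87,0,0,0,0,0])

```text
clock: 8.43
tcp_pos: [0.6658, 0.1316, 0.2239]
orientation: [0.002, 0.194, 0.981, 0.001]
wrist_force: [-0.4, 1.2, 7.6]
finger_gap: 0.0214
```

```bash
python3 arc.py 12 10; python3 - <<'E'
from h import *
# commanded nominal phases: start 119.6, this call ended at 119.6-114=5.6
for a in (5.6,-114.4,125.6):
    k=np.radians(a-12*np.arange(1,11)); a=np.radians(a)
    d=6*np.c_[np.cos(k)-np.cos(a),np.sin(k)-np.sin(a),0*k]; print((Q([0,.1937,.981,0]).inv().apply(d)).round(2)[:,:2].tolist())
E
```

```text
8.4333 [0.6658 0.1316 0.2239] [-0.4  1.2  7.6] 0.021372088262659645 r 0.0611
phi deg 5.3 crank(mod) rad 2.843
tangential f -1.2854828015300939 radial -0.33028257018018164
[[-0.46, -1.17], [-0.67, -2.4], [-0.62, -3.66], [-0.31, -4.87], [0.25, -5.99], [1.03, -6.98], [1.99, -7.78], [3.1, -8.36], [4.31, -8.7], [5.56, -8.78]]
[[-0.47, -1.16], [-0.69, -2.4], [-0.64, -3.65], [-0.34, -4.87], [0.22, -6.0], [0.99, -6.98], [1.95, -7.79], [3.06, -8.38], [4.27, -8.72], [5.52, -8.81]]
[[1.24, 0.18], [2.42, 0.61], [3.48, 1.27], [4.38, 2.14], [5.08, 3.18], [5.55, 4.35], [5.77, 5.58], [5.72, 6.84], [5.42, 8.05], [4.87, 9.18]]
[[-0.77, 0.99], [-1.74, 1.79], [-2.84, 2.38], [-4.05, 2.73], [-5.3, 2.81], [-6.54, 2.64], [-7.72, 2.21], [-8.78, 1.54], [-9.69, 0.67], [-10.39, -0.37]]
```

Emit:
send_rows(series=[-0.47,-1.16,0,0,0,0,0,-0.69,-2.4,0,0,0,0,0,-0.64,-3.65,0,0,0,0,0,-0.34,-4.87,0,0,0,0,0,0.22,-6.0,0,0,0,0,0,0.99,-6.98,0,0,0,0,0,1.95,-7.79,0,0,0,0,0,3.06,-8.38,0,0,0,0,0,4.27,-8.72,0,0,0,0,0,5.52,-8.81,0,0,0,0,0])

```text
clock: 9.27
tcp_pos: [0.5804, 0.0706, 0.2238]
orientation: [0.002, 0.194, 0.981, 0.001]
wrist_force: [2.2, 2.7, 7.2]
finger_gap: 0.0212
```

Emit:
send_rows(series=[1.24,0.18,0,0,0,0,0,2.42,0.61,0,0,0,0,0,3.48,1.27,0,0,0,0,0,4.38,2.14,0,0,0,0,0,5.08,3.18,0,0,0,0,0,5.55,4.35,0,0,0,0,0,5.77,5.58,0,0,0,0,0,5.72,6.84,0,0,0,0,0,5.42,8.05,0,0,0,0,0,4.87,9.18,0,0,0,0,0])

```text
clock: 10.1
tcp_pos: [0.5711, 0.1743, 0.2238]
orientation: [0.003, 0.194, 0.981, -0.0]
wrist_force: [3.2, -5.6, 7.0]
finger_gap: 0.0214
```

```bash
python3 arc.py 12 10
```

```text
10.1 [0.5711 0.1743 0.2238] [ 3.2 -5.6  7. ] 0.021411897121691167 r 0.059
phi deg 125.1 crank(mod) rad 0.753
tangential f -0.6072610794415634 radial -6.358679598681276
[[-0.78, 0.98], [-1.75, 1.78], [-2.86, 2.36], [-4.07, 2.69], [-5.32, 2.77], [-6.56, 2.58], [-7.74, 2.14], [-8.8, 1.46], [-9.69, 0.58], [-10.38, -0.46]]
```

Emit:
send_rows(series=[-0.86,1.03,0,0,0,0,0,-1.83,1.83,0,0,0,0,0,-2.93,2.42,0,0,0,0,0,-4.14,2.77,0,0,0,0,0,-5.39,2.85,0,0,0,0,0,-6.63,2.68,0,0,0,0,0,-7.81,2.25,0,0,0,0,0,-8.87,1.58,0,0,0,0,0,-9.78,0.71,0,0,0,0,0,-10.48,-0.33,0,0,0,0,0])

```text
clock: 10.93
tcp_pos: [0.6659, 0.1316, 0.2238]
orientation: [0.001, 0.194, 0.981, 0.001]
wrist_force: [-3.0, 1.6, 8.0]
finger_gap: 0.0211
```

```bash
python3 arc.py 6 10; python3 - <<'E'
import numpy as np
from scipy.optimize import least_squares as L
P=np.array([[.5759,.1771],[.6658,.1316],[.5804,.0706],[.5711,.1743]])
print(L(lambda c:np.hypot(*(P-c).T)-.06,[.605,.126]).x)
from h import *
for a in (5.6,-54.4):
    k=np.radians(a-6*np.arange(1,11)); a=np.radians(a)
    d=6*np.c_[np.cos(k)-np.cos(a),np.sin(k)-np.sin(a),0*k]; print((Q([0,.1937,.981,0]).inv().apply(d)).round(2)[:,:2].tolist())
E
```

```text
10.9333 [0.6659 0.1316 0.2238] [-3.   1.6  8. ] 0.02110522767087841 r 0.0612
phi deg 5.2 crank(mod) rad 2.844
tangential f -1.8498400334403409 radial -2.8343358290830576
[[-0.26, -0.57], [-0.46, -1.17], [-0.6, -1.78], [-0.67, -2.4], [-0.68, -3.03], [-0.62, -3.66], [-0.49, -4.27], [-0.3, -4.87], [-0.06, -5.45], [0.25, -5.99]]
[0.60591813 0.12515504]
[[-0.26, -0.57], [-0.47, -1.16], [-0.61, -1.78], [-0.69, -2.4], [-0.7, -3.03], [-0.64, -3.65], [-0.52, -4.27], [-0.34, -4.87], [-0.09, -5.45], [0.22, -6.0]]
[[0.36, -0.51], [0.77, -0.99], [1.23, -1.42], [1.74, -1.79], [2.27, -2.12], [2.84, -2.38], [3.44, -2.58], [4.05, -2.73], [4.67, -2.8], [5.3, -2.81]]
```

Emit:
send_rows(series=[-0.26,-0.57,0,0,0,0,0,-0.47,-1.16,0,0,0,0,0,-0.61,-1.78,0,0,0,0,0,-0.69,-2.4,0,0,0,0,0,-0.7,-3.03,0,0,0,0,0,-0.64,-3.65,0,0,0,0,0,-0.52,-4.27,0,0,0,0,0,-0.34,-4.87,0,0,0,0,0,-0.09,-5.45,0,0,0,0,0,0.22,-6.0,0,0,0,0,0])

```text
clock: 11.77
tcp_pos: [0.6425, 0.0774, 0.2239]
orientation: [0.003, 0.194, 0.981, 0.001]
wrist_force: [4.6, 1.5, 6.6]
finger_gap: 0.0217
```

```bash
sed -i 's/.605,.126\]/.606,.1252]/' arc.py; python3 arc.py 3 10
```

```text
11.7667 [0.6425 0.0774 0.2239] [4.6 1.5 6.6] 0.021693470417246397 r 0.0602
phi deg -52.6 crank(mod) rad 3.855
tangential f -4.528744948034441 radial 1.6166746522047424
[[0.17, -0.27], [0.34, -0.52], [0.54, -0.77], [0.74, -1.01], [0.96, -1.24], [1.19, -1.45], [1.43, -1.66], [1.68, -1.85], [1.94, -2.02], [2.21, -2.18]]
```

Emit:
send_rows(series=[0.17,-0.27,0,0,0,0,0,0.34,-0.52,0,0,0,0,0,0.54,-0.77,0,0,0,0,0,0.74,-1.01,0,0,0,0,0,0.96,-1.24,0,0,0,0,0,1.19,-1.45,0,0,0,0,0,1.43,-1.66,0,0,0,0,0,1.68,-1.85,0,0,0,0,0,1.94,-2.02,0,0,0,0,0])

```text
clock: 12.52
tcp_pos: [0.6169, 0.066, 0.2239]
orientation: [0.003, 0.194, 0.981, 0.001]
wrist_force: [4.3, 1.2, 7.0]
finger_gap: 0.0215
```

```bash
python3 arc.py 3 10
```

```text
12.5167 [0.6169 0.066  0.2239] [4.3 1.2 7. ] 0.021522973922893065 r 0.0602
phi deg -79.5 crank(mod) rad 4.324
tangential f -4.4876304782009635 radial -0.42608475440226184
[[0.27, -0.16], [0.54, -0.31], [0.83, -0.45], [1.12, -0.57], [1.42, -0.67], [1.72, -0.76], [2.02, -0.83], [2.33, -0.89], [2.64, -0.93], [2.96, -0.95]]
```

Steady 4.5 N: the lid is sliding. I'll go on in 15° pieces.

Emit:
send_rows(series=[0.27,-0.16,0,0,0,0,0,0.54,-0.31,0,0,0,0,0,0.83,-0.45,0,0,0,0,0,1.12,-0.57,0,0,0,0,0,1.42,-0.67,0,0,0,0,0])

```text
clock: 12.93
tcp_pos: [0.6014, 0.0652, 0.2239]
orientation: [0.003, 0.194, 0.981, 0.001]
wrist_force: [5.1, 1.2, 6.0]
finger_gap: 0.0214
```

```bash
python3 arc.py 3 6
```

```text
12.9333 [0.6014 0.0652 0.2239] [5.1 1.2 6. ] 0.02138408098979404 r 0.0602
phi deg -94.4 crank(mod) rad 4.583
tangential f -4.948572446809206 radial -1.5973265200091133
[[0.3, -0.09], [0.61, -0.16], [0.92, -0.22], [1.23, -0.26], [1.54, -0.29], [1.85, -0.29]]
```

Emit:
send_rows(series=[0.3,-0.09,0,0,0,0,0,0.61,-0.16,0,0,0,0,0,0.92,-0.22,0,0,0,0,0,1.23,-0.26,0,0,0,0,0,1.54,-0.29,0,0,0,0,0])

```text
clock: 13.35
tcp_pos: [0.5863, 0.0683, 0.2238]
orientation: [0.003, 0.194, 0.981, 0.001]
wrist_force: [6.0, 1.2, 6.0]
finger_gap: 0.0214
```

```bash
python3 arc.py 3 6
```

```text
13.35 [0.5863 0.0683 0.2238] [6.  1.2 6. ] 0.02140653285507379 r 0.0603
phi deg -109.1 crank(mod) rad 4.84
tangential f -5.316846193602306 radial -3.0957201116292983
[[0.31, -0.01], [0.63, -0.0], [0.94, 0.02], [1.25, 0.06], [1.56, 0.12], [1.87, 0.19]]
```

Emit:
send_rows(series=[0.31,0.01,0,0,0,0,0,0.63,0.01,0,0,0,0,0,0.94,0.04,0,0,0,0,0])

```text
clock: 13.6
tcp_pos: [0.5778, 0.072, 0.2239]
orientation: [0.004, 0.194, 0.981, 0.001]
wrist_force: [4.6, 0.2, 6.4]
finger_gap: 0.021
```

```bash
python3 arc.py 3 6
```

```text
13.6 [0.5778 0.072  0.2239] [4.6 0.2 6.4] 0.021038441100609272 r 0.0602
phi deg -118.0 crank(mod) rad 4.994
tangential f -3.944411821587525 radial -2.370781019680997
[[0.31, 0.04], [0.62, 0.09], [0.93, 0.16], [1.23, 0.25], [1.53, 0.35], [1.82, 0.47]]
```

Emit:
send_rows(series=[0.31,0.04,0,0,0,0,0,0.62,0.09,0,0,0,0,0,0.93,0.16,0,0,0,0,0,1.23,0.25,0,0,0,0,0,1.53,0.35,0,0,0,0,0])

```text
clock: 14.02
tcp_pos: [0.5652, 0.0809, 0.2238]
orientation: [0.004, 0.194, 0.981, 0.001]
wrist_force: [5.4, -0.3, 5.8]
finger_gap: 0.0214
```

```bash
python3 arc.py 3 6
```

```text
14.0167 [0.5652 0.0809 0.2238] [ 5.4 -0.3  5.8] 0.021359916404646163 r 0.0602
phi deg -132.7 crank(mod) rad 5.252
tangential f -4.2065663685607095 radial -3.4465107261355556
[[0.29, 0.12], [0.58, 0.25], [0.85, 0.39], [1.12, 0.56], [1.39, 0.73], [1.64, 0.92]]
```

Emit:
send_rows(series=[0.29,0.12,0,0,0,0,0,0.58,0.25,0,0,0,0,0,0.85,0.39,0,0,0,0,0,1.12,0.56,0,0,0,0,0,1.38,0.74,0,0,0,0,0])

```text
clock: 14.43
tcp_pos: [0.5553, 0.0927, 0.2238]
orientation: [0.004, 0.194, 0.981, 0.0]
wrist_force: [5.7, -1.5, 5.3]
finger_gap: 0.0217
```

```bash
python3 arc.py 3 6
```

```text
14.4333 [0.5553 0.0927 0.2238] [ 5.7 -1.5  5.3] 0.02169288582310086 r 0.0602
phi deg -147.4 crank(mod) rad 5.507
tangential f -4.3646050426890595 radial -3.950972537075861
[[0.25, 0.19], [0.5, 0.39], [0.73, 0.6], [0.95, 0.82], [1.16, 1.06], [1.35, 1.3]]
```

Emit:
send_rows(series=[0.21,0.21,0,0,0,0,0,0.43,0.42,0,0,0,0,0,0.65,0.63,0,0,0,0,0,0.86,0.86,0,0,0,0,0,1.07,1.1,0,0,0,0,0])

```text
clock: 14.85
tcp_pos: [0.5489, 0.1064, 0.2238]
orientation: [0.003, 0.194, 0.981, -0.0]
wrist_force: [3.2, -3.1, 6.3]
finger_gap: 0.0214
```

```bash
python3 arc.py 3 6
```

```text
14.85 [0.5489 0.1064 0.2238] [ 3.2 -3.1  6.3] 0.021353867479309063 r 0.0601
phi deg -161.8 crank(mod) rad 5.759
tangential f -3.9147620648224954 radial -2.071066899245719
[[0.2, 0.24], [0.38, 0.5], [0.56, 0.76], [0.71, 1.03], [0.86, 1.31], [0.98, 1.6]]
```

Emit:
send_rows(series=[0.2,0.24,0,0,0,0,0,0.38,0.5,0,0,0,0,0,0.56,0.76,0,0,0,0,0,0.71,1.03,0,0,0,0,0,0.85,1.31,0,0,0,0,0])

```text
clock: 15.27
tcp_pos: [0.546, 0.1216, 0.2238]
orientation: [0.003, 0.195, 0.981, -0.0]
wrist_force: [3.4, -4.5, 5.0]
finger_gap: 0.0216
```

```bash
python3 arc.py 3 6
```

```text
15.2667 [0.546  0.1216 0.2238] [ 3.4 -4.5  5. ] 0.02161786607786847 r 0.0601
phi deg -176.6 crank(mod) rad 6.018
tangential f -4.655318183719202 radial -3.089194438528994
[[0.13, 0.29], [0.24, 0.58], [0.34, 0.88], [0.43, 1.18], [0.49, 1.49], [0.54, 1.8]]
```

Emit:
send_rows(series=[0.1,0.3,0,0,0,0,0,0.2,0.6,0,0,0,0,0,0.29,0.9,0,0,0,0,0,0.37,1.2,0,0,0,0,0,0.43,1.51,0,0,0,0,0])

```text
clock: 15.68
tcp_pos: [0.5471, 0.1371, 0.2238]
orientation: [0.003, 0.195, 0.981, -0.001]
wrist_force: [1.5, -4.9, 8.0]
finger_gap: 0.0215
```

```bash
python3 arc.py 3 6
```

```text
15.6833 [0.5471 0.1371 0.2238] [ 1.5 -4.9  8. ] 0.02153676839200126 r 0.0601
phi deg 168.6 crank(mod) rad 6.276
tangential f -4.47709343776212 radial -2.453968978226705
[[0.05, 0.31], [0.09, 0.62], [0.11, 0.94], [0.11, 1.25], [0.1, 1.56], [0.07, 1.88]]
```

Emit:
send_rows(series=[0.05,0.31,0,0,0,0,0,0.09,0.62,0,0,0,0,0,0.11,0.94,0,0,0,0,0,0.11,1.25,0,0,0,0,0,0.09,1.56,0,0,0,0,0])

```text
clock: 16.1
tcp_pos: [0.5521, 0.1517, 0.2238]
orientation: [0.003, 0.195, 0.981, -0.001]
wrist_force: [0.6, -5.3, 8.5]
finger_gap: 0.021
```

```bash
python3 arc.py 3 6
```

```text
16.1 [0.5521 0.1517 0.2238] [ 0.6 -5.3  8.5] 0.021042944571503092 r 0.0601
phi deg 153.8 crank(mod) rad 0.251
tangential f -4.495222311928468 radial -2.858062336720357
[[-0.03, 0.31], [-0.07, 0.62], [-0.13, 0.93], [-0.21, 1.24], [-0.3, 1.54], [-0.41, 1.83]]
```

Crank 12.82 and still sliding.

Emit:
send_rows(series=[-0.03,0.31,0,0,0,0,0,-0.08,0.62,0,0,0,0,0,-0.15,0.92,0,0,0,0,0,-0.24,1.22,0,0,0,0,0,-0.34,1.51,0,0,0,0,0])

```text
clock: 16.52
tcp_pos: [0.5598, 0.1637, 0.2237]
orientation: [0.002, 0.195, 0.981, -0.002]
wrist_force: [-2.3, -7.9, 11.1]
finger_gap: 0.0215
```

```bash
python3 arc.py 3 6
```

```text
16.5167 [0.5598 0.1637 0.2237] [-2.3 -7.9 11.1] 0.0214583019644142 r 0.0601
phi deg 140.2 crank(mod) rad 0.489
tangential f -7.526452882101473 radial -3.2587138517498153
[[-0.1, 0.3], [-0.22, 0.59], [-0.35, 0.87], [-0.5, 1.15], [-0.66, 1.42], [-0.83, 1.68]]
```

The force climbed to 7.5 N, so the lid has bottomed. I'll hold with a very slight further press.

Emit:
send_rows(series=[-0.03,0.1,0,0,0,0,0,-0.03,0.1,0,0,0,0,0,-0.03,0.1,0,0,0,0,0,-0.03,0.1,0,0,0,0,0])

```text
clock: 16.85
tcp_pos: [0.5605, 0.1645, 0.2238]
orientation: [0.002, 0.195, 0.981, -0.001]
wrist_force: [-2.1, -6.9, 10.4]
finger_gap: 0.0213
```

```bash
python3 arc.py 3 2
```

```text
16.85 [0.5605 0.1645 0.2238] [-2.1 -6.9 10.4] 0.021296707806230976 r 0.0601
phi deg 139.2 crank(mod) rad 0.507
tangential f -6.616432137759836 radial -2.9205794644121488
[[-0.11, 0.3], [-0.23, 0.58]]
```

Emit:
send_rows(series=[-0.05,0.15,0,0,0,0,0,-0.1,0.28,0,0,0,0,0,-0.1,0.28,0,0,0,0,0,-0.1,0.28,0,0,0,0,0,-0.1,0.28,0,0,0,0,0])

```text
clock: 17.27
tcp_pos: [0.5621, 0.1663, 0.2238]
orientation: [0.001, 0.195, 0.981, -0.002]
wrist_force: [-3.1, -8.2, 10.5]
finger_gap: 0.0217
```

```bash
python3 arc.py -12 10;  python3 - <<'E'
from h import *
a=137.0-0
for a in (a,a+114):
    k=np.radians(a+12*np.arange(0,10)+6); a=np.radians(a)
    d=6*np.c_[np.cos(k)-np.cos(a),np.sin(k)-np.sin(a),0*k]; print((Q([0,.1937,.981,0]).inv().apply(d)).round(2)[:,:2].tolist())
E
```

```text
17.2667 [0.5621 0.1663 0.2238] [-3.1 -8.2 10.5] 0.02165802070217805 r 0.0601
phi deg 136.8 crank(mod) rad 0.547
tangential f -8.039055049337039 radial -3.354013232322749
[[0.32, -1.21], [0.38, -2.47], [0.17, -3.7], [-0.28, -4.87], [-0.97, -5.92], [-1.86, -6.8], [-2.92, -7.48], [-4.09, -7.92], [-5.33, -8.11], [-6.58, -8.04]]
[[0.19, -0.6], [0.38, -1.84], [0.31, -3.09], [-0.03, -4.3], [-0.6, -5.41], [-1.4, -6.38], [-2.38, -7.17], [-3.5, -7.73], [-4.71, -8.05], [-5.96, -8.11]]
[[-0.62, 0.07], [-1.83, 0.4], [-2.95, 0.98], [-3.92, 1.77], [-4.7, 2.75], [-5.26, 3.87], [-5.58, 5.09], [-5.64, 6.34], [-5.44, 7.58], [-4.98, 8.75]]
```

Held at 8.0 N, which is firmly home. Cranking back 228° (about 12.6 mm).

Emit:
send_rows(series=[0.19,-0.6,0,0,0,0,0,0.38,-1.84,0,0,0,0,0,0.31,-3.09,0,0,0,0,0,-0.03,-4.3,0,0,0,0,0,-0.6,-5.41,0,0,0,0,0,-1.4,-6.38,0,0,0,0,0,-2.38,-7.17,0,0,0,0,0,-3.5,-7.73,0,0,0,0,0,-4.71,-8.05,0,0,0,0,0,-5.96,-8.11,0,0,0,0,0])

```text
clock: 18.1
tcp_pos: [0.5857, 0.0688, 0.2238]
orientation: [0.001, 0.195, 0.981, -0.002]
wrist_force: [-3.5, -3.3, 10.8]
finger_gap: 0.0212
```

Emit:
send_rows(series=[-0.62,0.07,0,0,0,0,0,-1.83,0.4,0,0,0,0,0,-2.95,0.98,0,0,0,0,0,-3.92,1.77,0,0,0,0,0,-4.7,2.75,0,0,0,0,0,-5.26,3.87,0,0,0,0,0,-5.58,5.09,0,0,0,0,0,-5.64,6.34,0,0,0,0,0,-5.44,7.58,0,0,0,0,0,-4.98,8.75,0,0,0,0,0])

```text
clock: 18.93
tcp_pos: [0.6659, 0.133, 0.2238]
orientation: [0.001, 0.194, 0.981, -0.0]
wrist_force: [-5.8, -2.4, 11.1]
finger_gap: 0.0218
```

```bash
python3 arc.py -3 2
```

```text
18.9333 [0.6659 0.133  0.2238] [-5.8 -2.4 11.1] 0.021846021347556747 r 0.0604
phi deg 7.4 crank(mod) rad 2.807
tangential f 1.619712619916318 radial -6.0675005515004425
[[0.16, 0.27], [0.34, 0.53]]
```

Emit:
send_rows(series=[0.14,-0.06,0,0,0,0,0,0.14,-0.06,0,0,0,0,0,0.14,-0.06,0,0,0,0,1,0.14,-0.06,0,0,0,0,1,0.14,-0.06,0,0,0,0,1,0.14,-0.06,0,0,0,0,1,0.14,-0.06,-2,0,0,0,1,0.14,-0.06,-5,0,0,0,1,0.14,-0.06,-8.5,0,0,0,1,0.14,-0.06,-12,0,0,0,1])

```text
clock: 19.77
tcp_pos: [0.6629, 0.1323, 0.3423]
orientation: [-0.001, 0.194, 0.981, -0.0]
wrist_force: [1.4, 0.1, 1.2]
finger_gap: 0.0856
```

Emit:
send_rows(series=[0,-3,-1,0,0,0,1,0,-7,-1,0,0,0,1,0,-11,-1,0,0,0,1,0,-15,-1,0,0,0,1,0,-19,-1,0,0,0,1,0,-22,-1,0,0,0,1,0,-22,-1,0,0,0,1,0,-22,-1,0,0,0,1])

```text
clock: 20.43
tcp_pos: [0.5793, -0.0726, 0.3518]
orientation: [-0.0, 0.196, 0.981, 0.0]
wrist_force: [0.1, 0.1, -0.5]
finger_gap: 0.0853
```

```bash
python3 - <<'E'
from h import *
s=get_state(); print(s["tcp_pos"],s["wrist_force"],abs(s["qvel"]).max())
a=read_camera("side"); b=read_camera("top")
cv2.imwrite("pics/end.png",np.hstack([cv2.resize(a[90:270,160:290],(395,548)),cv2.resize(b[110:310,110:260],(400,548))]))
print(proj("top",[.606+.06*np.cos(np.radians(7.4)),.1252+.06*np.sin(np.radians(7.4)),.261]))
E
```

```text
[ 0.57927163 -0.07257444  0.35181163] [ 0.06564017  0.06504675 -0.48071944] 0.04656350240483463
[[194.092672   169.90832341]]
```

View pics/end.png

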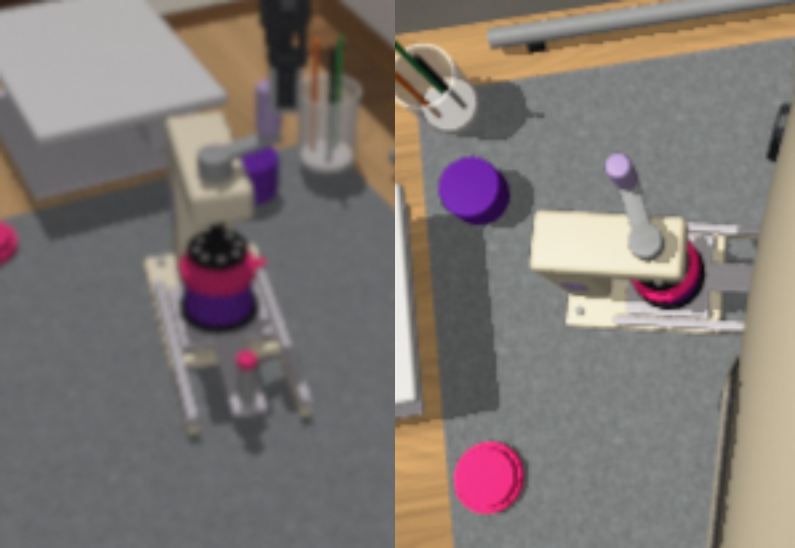

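The grip stands released where it was left, at top pixel (194, 171) against a predicted (194, 170). The gripper is clear. The post cap is at side pixel (241.3, 207.6), which I'll check before handing in.

```bash
python3 - <<'E'
from h import *
p=atz("side",(241.3,207.4),.075); p0=atz("side",(247.6,227.3),.075); print(p,p-p0,np.linalg.norm(p-p0))
print(abs(get_state()["qvel"]).max()); hand_in()
E
```

```text
[ 0.57868443 -0.00952952] [0.01704733 0.07743742] 0.07929164555470782
0.024440827092691943
the job is handed in; nothing more can be done
```

The lid is pressed home, the tray is in, the crank is released, and the job is handed in at about 20.5 s. `hand_in()` gave no verdict.

- **Tray:** I gripped the post and pushed until it hit the stop, where the force rose to 20 N with no further movement. The last side picture puts the post cap 79 mm in from where it started, as a full 80 mm push needs.
- **Pressing:** The lid slid at a steady 4 to 5 N along the grip's circle. It bottomed at about 12.9 rad, and I held it at 6.6 N and then 8.0 N, below the 12 N crush limit.
- **Backing off:** I cranked back 228°. The crank angle puts the plunger about 12 mm above the lid; the pictures show the gap too coarsely to check that figure.
- **Release:** The gripper is open and clear, with wrist force near zero, and the grip stands where it was left.
- **Bystanders:** The spare canister and spare lid look undisturbed in the last picture. The mug, mouse and seal ring were outside it, but the arm never went down near any of them.

While holding the 25 mm grip, the fingers read about 21.4 mm open. I took this as the sensor's reading under grip, because the wrist picture showed the grip centred and it never slipped. No other check disagreed.

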